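# Close and lock the battery cover of a kitchen scale

### The arm

A 7-joint arm with a two-finger parallel gripper is mounted at the origin on the work surface; the furniture and walls round the work are solid. World frame = base frame: x ahead of the robot, y to its left, z up, the work surface at z = 0. Lengths are in mm, angles in rad, forces in N, time in s.
With the tool pointing down it reaches from about 425 to 875 mm from the base axis. Payload 4.7 kg.
Tool frame: the origin (TCP) lies at the very end of the fingers, on their centre line; the grasp point (between the pads) lies behind it (manip.pinch_z is the z of the grasp point in the tool frame, in mm); z points along the fingers, y is the line along which they close (so a half turn about z gives the same grasp; the last joint's range is limited). The gripper opens to 87 mm and grips with 3 to 60 N. Pads are 19 mm wide; open, the fingers measure 117 mm over their backs; the gripper's body (75 mm by 190 mm) begins 51 mm behind the grasp point.
Start: joints at [-1.261, 0.321, -0.07, 1.45, 0.023, 1.371, -0.057], TCP at [189.506, 621.782, 222.587] pointing down, gripper open.
Joint ranges: [-2.86, 2.86], [-0.3, 2.09], [-1.38, 1.24], [0.06, 2.45], [-1.56, 4.7], [0.09, 2.05], [-2.69, 2.69]. Speed limits (rad/s): [2.57, 2.57, 3.14, 3.14, 3.14, 3.14, 3.14].

### API

Orientations are given as a unit quaternion [w, x, y, z].
In Python, from cell import manip gives the robot as it stands.
- The arm moves only by the tool jog_arm, never from a script. Its argument "series" is text: rows parted by semicolons, each of 5 numbers parted by spaces: the shift along the tool's x, y, z normalised to -1 to 1, where 1 is 2.5 cm, then the turn about the tool's z normalised to -1 to 1, where 1 is 5 degrees, then the opening, from -1 (shut) to 1 (fully open). In form: tx ty tz spin jaw; .... A call has exactly 10 rows; each row shifts and turns the commanded pose from where the row before left it, along the tool's axes as they then stand; what a row does not reach is not made up. A row lasts 1/10 s, in which the tool goes at most 50 mm and 8.59 degrees, less where a joint would pass 70% of its speed; a pose out of reach is approached as far as the arm can. A call with a number of a shift or a turn outside -1 to 1 is refused whole. A call with a gripper value outside its range is refused whole. The fingers move at their own pace and stop on an object; the grip force is fixed at half the most. Time passes only in rows, so rows that do not move let the fingers close, or fill a call up. It gives the time, the measured TCP pose, the force, the opening and the grip force at its end, in the units of the state.
- manip.sense(): the state, without advancing time (a new reading comes with each control period).
- manip.get_image(name): name is "scene" or "top" or "wrist"; returns a dict with "pixels" (384x512x3 uint8, red, green, blue), "range_z" (384x512 float32, mm along the optical axis (not along the pixel's ray), 0 where there is no reading), "fx", "fy", "cx", "cy" (pixels), "world_to_cam" (4x4, takes a point from world to camera coordinates). Camera axes: x right, y down, z forward; pixel columns grow to the right and rows downward; lengths in mm; the calibration is good to about 2 mm. A picture is of the moment at which its call begins.
- manip.sign_off(): hands the job in; it is judged then, once.
The state is a dict: "time_s": time; "joints": joint angles; "dq": joint speeds; "tau": joint torques, N m; "position": TCP position; "ee_rot": TCP orientation; "ft_force": force on the tool from outside, world axes, zero at the start; "ft_torque": the same for the moment, N m; "width": opening from 0.0 (shut) to 1.0 (fully open); "grasp_force": force on a finger pad.
Only numpy, scipy, OpenCV 4.12 (cv2) and the standard library are available. Lean on these libraries where they do the work, as an engineer would, in place of code of your own. Each camera call takes 0.05 s, during which the arm holds its last target. There are 200 camera calls.

### The job

The flat kitchen scale lies face down with fresh cells in its battery bay. Fold the hinged battery cover fully shut, then take the key with the flat blade out of its wooden stand and, with its blade in the slot, turn the cover's fastener clockwise to its stop. Put the key back upright in the stand, blade down in the pocket and fully home, and leave the other things on the table alone.

Things in the scene. Friction and masses are not known exactly. Their poses are not given: they have to be found in the camera images.
- scale: Flat kitchen scale, face down, fixed: steel platter 176 x 216 x 8 mm, on it a grey housing 164 x 204 mm (x by y), upper face 34 mm above the table, four rubber feet 3 mm high near its corners. Origin: centre of the underside; z up. In mid-face is the battery bay, 90 x 72 mm, with a black hinged cover: hinge line parallel to y at x = +41 mm, free edge on the -x side.
- cover (a joint): Angle of the battery cover, rad: 0 = fully shut, flush with the housing; starts open at 0.6 to 1.0; stop at 1.2. A black plate 88 mm from hinge to free edge, 69 mm wide, 4 mm thick. Stiff hinge (about 0.12 N m): it stays where it is left and shuts when its outer face is pushed down.
- cover_hinge (a point): Middle of the cover's hinge line, 34 mm above the table, level with the cover's outer face when shut. Axes of the cover: -x runs from the hinge to the free edge, y along the hinge, z out of the cover's outer face.
- cover_edge (a point): Middle of the cover's free edge on the outer face, 89 mm from the hinge. Same axes as cover_hinge.
- fastener (a joint): Angle of the slotted fastener in the cover, rad, growing clockwise seen from above: 0 = unlocked (slot along the cover's x), stop at 1.5 = locked (slot across the cover, ends at two small white dots). Starts at 0 to 0.25. Needs about 0.06 N m; stays where it is left.
- slot (a point): On the fastener's axis at its slot's floor, 60 mm from the hinge, 3 mm above the cover's outer face; x along the slot, z out of the cover (the axes turn with the fastener). Steel disc 28 mm across, its top 5.5 mm above the slot floor; the slot runs right across it, 5 mm wide, 5.5 mm deep, flaring to 8 mm at the top.
- key: Coin key, loose, about 80 g, upright in the stand. Flat wooden handle 30 (x) x 12 (y) mm, from z = 14 to 66 mm; steel collar 38 x 22 mm, z = 10 to 14; flat steel blade 18 mm wide (x), 3 mm thick (y), z = 0 to 10. Origin: middle of the blade's lower end; z up through the handle. Half a turn about z makes no difference.
- stand: Wooden stand, fixed, 68 x 88 mm, 26 mm high. Origin: centre of its underside; z up. In mid-top a pocket 27 mm (x) by 12 mm (y), flared 2 mm at the mouth, 16 mm deep; the key rests with its collar on the top, so its origin is 16 mm above the table, its x along the stand's x.
- stand_mouth (a point): Centre of the pocket's mouth on the stand's top, 26 mm above the table; axes as the stand.
- spice_jar: Spice jar 47 mm across, 98 mm tall, a bystander; origin at its underside.
- timer: Kitchen timer 70 mm across, 60 mm tall, a bystander; origin at its underside.
- lemon: Lemon 72 x 57 x 58 mm, a bystander; origin at its underside.
- cutter: Star-shaped tin biscuit cutter 61 x 58 x 24 mm, a bystander; origin at its underside.
Not all that is in view belongs to the job. There is more than one size of the key; the job needs the smallest.

How it is judged (in metres and radians):
On the way, in this order (a step that is already met when the one before it is completed fails the run):
1. the cover is shut (value of joint cover below 0.04 rad), for 0.2 s.
2. the key's blade is in the fastener's slot (distance between key and slot below 0.007 m and z of key in the frame of slot below 0.004 m and angle between the x axis of key and the x axis of slot, either way round below 0.2 rad), for 0.1 s.
3. the fastener is turned to its stop with the blade in the slot (value of joint fastener above 1.38 rad and distance between key and slot below 0.008 m), for 0.1 s.
At the end, for the whole second after the job is handed in: The cover is shut (within 0.04 rad), the fastener is turned to its stop (beyond 1.38 of 1.5 rad), and the key rests upright in the stand's pocket (blade end within 10 mm of the pocket's centre and below 20 mm height, tilt under 0.12 rad), released and still (value of joint cover below 0.04 rad and value of joint fastener above 1.38 rad and horizontal distance between key and stand_mouth below 0.01 m and height (world z) of key below 0.02 m and angle between key's own z axis and vertical below 0.12 rad and linear speed of key below 0.02 m/s); the robot touches nothing.
It fails at once if the fastener is turned while the cover is open (value of joint fastener above 0.6 rad and value of joint cover above 0.15 rad).
It fails at once if the fastener is turned by something other than the key's blade (value of joint fastener above 0.45 rad and velocity of joint fastener above 0.5 rad/s and distance between key and slot above 0.015 m).
It fails at once if a bystander is disturbed (distance of any of spice_jar, timer, lemon, cutter from where it was at the start of the episode above 0.03 m).
It also fails if it takes over 72 s, if anything falls off the work surface, if the arm or the gripper's body presses on something with over 40 N, if the wrist force passes 120 N, or if a joint passes its speed limit or range.

## Working session

There is one attempt and no reset: what is moved stays moved. The work goes in short steps, Python scripts to look and compute and a tool call to move; the robot and the scene stay as the last step left them, time stands still between calls to the robot, and variables do not carry over. Pictures are saved under pics/ and viewed, at most 10 in all, crops included, and the job is handed in when it is done.

Besides the shell and the picture viewer there is one more tool, called after "Call:" as name(argument=value, ...) on one line, values as JSON. jog_arm: Moves the arm, as the interface text tells. Scaled input: -1 to 1 covers 2.5 cm each way for a shift and 5 degrees each way for a turn. Its arguments: {"type":"object","properties":{"series":{"type":"string"}},"required":["series"]}

```bash
mkdir -p pics; ls
cat > h.py <<'E'
import numpy as np, cv2, pickle
from cell import manip
def grab(n):
    d=manip.get_image(n); pickle.dump({k:d[k] for k in("pixels","range_z","fx","fy","cx","cy","world_to_cam")},open(f"{n}.pkl","wb")); return d
def load(n): return pickle.load(open(f"{n}.pkl","rb"))
def save(d,f,s=1,crop=None):
    p=d["pixels"][:,:,::-1]
    if crop: p=p[crop[1]:crop[3],crop[0]:crop[2]]
    cv2.imwrite("pics/"+f,cv2.resize(p,None,fx=s,fy=s,interpolation=cv2.INTER_CUBIC))
def ray(d,u,v):
    T=np.linalg.inv(np.array(d["world_to_cam"])); r=T[:3,:3]@np.array([(u-d["cx"])/d["fx"],(v-d["cy"])/d["fy"],1]); return T[:3,3],r
def plane(d,u,v,z):
    o,r=ray(d,u,v); return o+r*(z-o[2])/r[2]
def cloud(d):
    T=np.linalg.inv(np.array(d["world_to_cam"])); Z=d["range_z"]; v,u=np.indices(Z.shape)
    P=np.stack([(u-d["cx"])/d["fx"]*Z,(v-d["cy"])/d["fy"]*Z,Z],-1); return P@T[:3,:3].T+T[:3,3]
E
python3 - <<'E'
from h import *
s=manip.sense(); print({k:np.round(v,3) for k,v in s.items()}, manip.pinch_z)
for n in("scene","top","wrist"):
    d=grab(n); print(n,np.round(np.linalg.inv(d["world_to_cam"]),3).tolist(),d["fx"],d["cx"],d["cy"])
    save(d,n+"0.png",1.5)
E
```

```text
pics
{'time_s': np.float64(0.0), 'joints': array([-1.261,  0.322, -0.07 ,  1.452,  0.023,  1.371, -0.057]), 'dq': array([ 0.   , -0.001,  0.   , -0.002, -0.   , -0.002, -0.001]), 'tau': array([-0.0000e+00, -4.9130e+01, -4.0400e-01, -3.1253e+01, -6.4000e-02,
        4.4000e-02,  0.0000e+00]), 'position': array([189.353, 621.215, 221.436]), 'ee_rot': array([-0.   ,  0.147,  0.989, -0.001]), 'ft_force': array([0.185, 0.011, 0.559]), 'ft_torque': array([-0.016,  0.019, -0.016]), 'grasp_force': np.float64(0.0), 'width': np.float64(0.999)} -18.700000000000003
scene [[0.551, -0.541, 0.635, -190.245], [-0.834, -0.374, 0.405, -472.451], [0.019, -0.753, -0.658, 734.224], [0.0, 0.0, 0.0, 1.0]] 354.8083581193685 263.3615937353027 186.64433287028737
top [[0.374, -0.891, 0.258, 124.372], [-0.927, -0.358, 0.111, -230.35], [-0.007, -0.281, -0.96, 1342.043], [0.0, 0.0, 0.0, 1.0]] 399.950760851011 255.06115782060166 192.40775673621621
wrist [[0.292, 0.911, 0.29, 109.89], [0.956, -0.278, -0.089, 646.25], [-0.001, 0.304, -0.953, 384.888], [0.0, 0.0, 0.0, 1.0]] 300.5381897788022 257.2628011386119 196.79869178771148
```

View pics/top0.png

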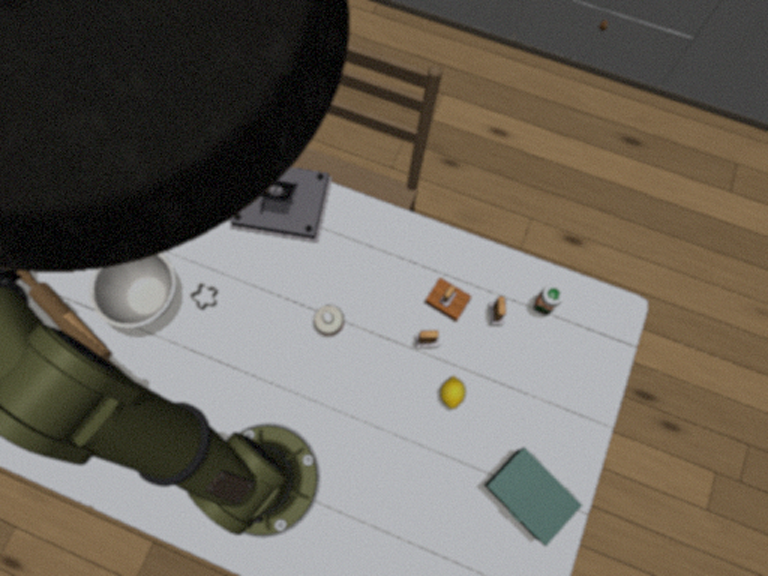

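View pics/scene0.png

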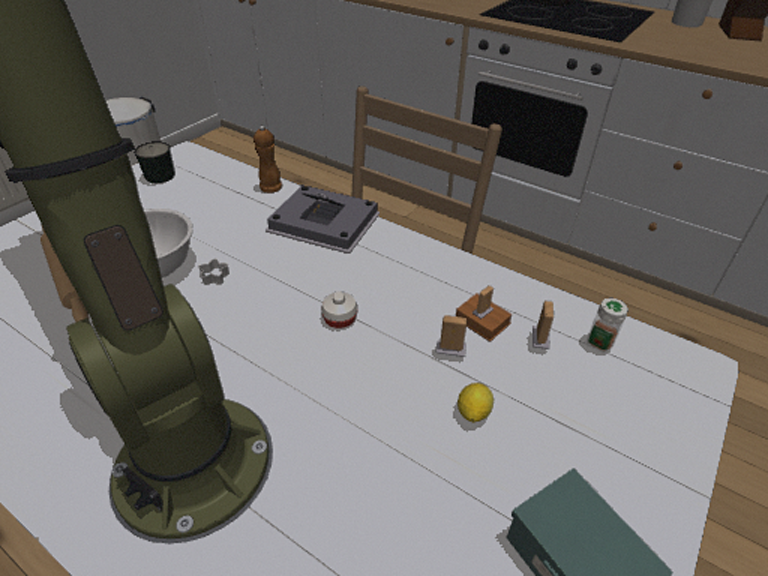

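The top view shows the scale near (285,200), partly hidden by the arm, and the stand with its key at (448,298). Two decoy keys stand on the table at (428,338) and (500,310). In the scene view the scale is near (323,215) and the stand near (484,315).

```bash
cat > m.py <<'E'
from h import *
def rect(P): 
    r=cv2.minAreaRect(P[:,:2].astype(np.float32)); return np.round(r[0],1),np.round(r[1],1),round(r[2],1)
for n,bs,bt in(("scene",(260,180,385,255),(455,280,515,340)),("top",(225,160,335,245),(420,275,475,325))):
    d=load(n);C=cloud(d);hsv=cv2.cvtColor(d["pixels"],cv2.COLOR_RGB2HSV)
    def sub(b):
        m=np.zeros(C.shape[:2],bool); b=[int(x/1.5) for x in b]; m[b[1]:b[3],b[0]:b[2]]=1; return m&(d["range_z"]>0)
    m=sub(bs)&(abs(C[...,2]-34)<4); print(n,"scale",m.sum(),rect(C[m]),C[m][:,2].mean())
    m=sub(bs)&(C[...,2]>46)&(C[...,2]<130); print(" cover",m.sum(),np.round(C[m].mean(0)),np.round(C[m][:,2].max()), rect(C[m]))
    m=sub(bt)&(abs(C[...,2]-26)<4); print(" stand",m.sum(),rect(C[m]),np.round(C[m][:,2].mean(),1))
    m=sub(bt)&(C[...,2]>45)&(C[...,2]<100); print(" key",m.sum(),np.round(C[m].mean(0),1),np.round(C[m][:,2].max(),1), rect(C[m]))
for n,c,sc in(("wrist",None,1.5),):
    pass
d=load("top"); save(d,"topc.png",6,(145,105,225,165))
d=load("scene"); save(d,"scc.png",5,(170,115,350,240));
E
python3 m.py; python3 -c "
import cv2;a=cv2.imread('pics/scc.png');cv2.imwrite('pics/scc.png',cv2.resize(a,(780,542)))"
```

```text
scene scale 1251 (array([587.2, 285.4]), array([170.3, 311.4]), 11.6) 33.84371683502844
 cover 71 [585. 224.  78.] 92.0 (array([592. , 231.3]), array([50.3, 66.6]), 12.7)
 stand 399 (array([ 514.3, -224.7]), array([87.2, 67.1]), 79.7) 25.5
 key 221 [ 456.  -225.1   72.3] 93.4 (array([ 462.5, -221.6]), array([130.8,  23. ]), 1.9)
top scale 1069 (array([596.7, 233.1]), array([167.2, 202.4]), 11.6) 33.58754072048368
 cover 158 [592. 225.  74.] 94.0 (array([595.5, 228.9]), array([57.6, 59.2]), 10.8)
 stand 332 (array([ 514.7, -224.6]), array([84. , 64.9]), 79.6) 25.8
 key 48 [ 510.2 -222.6   74. ] 86.0 (array([ 512.2, -222.5]), array([12.3, 28.7]), 77.7)
```

View pics/wrist0.png

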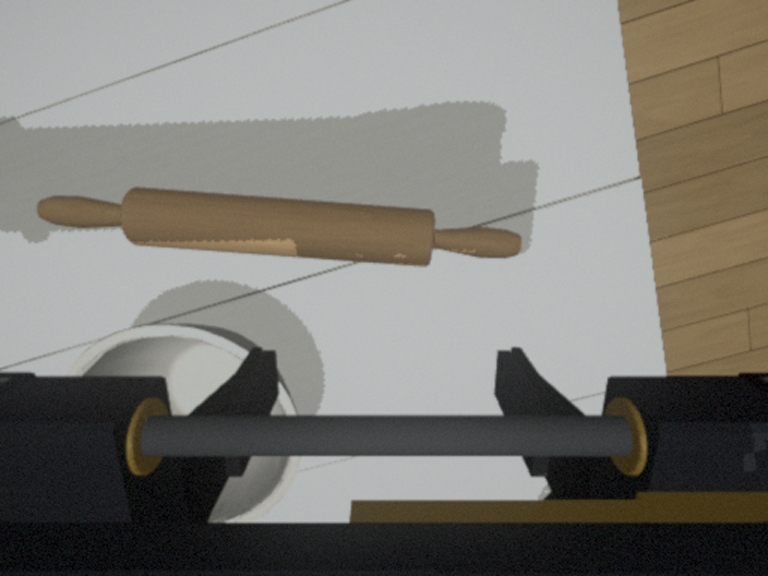

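The wrist view shows only the rolling pin and the bowl rim between the open fingers, nothing of the work. Next I'll work out which way the cover's hinge points.

Run:
```python
from h import *
for n,b in(("scene",(260,180,385,255)),("top",(225,160,335,245))):
    d=load(n);C=cloud(d); b=[int(x/1.5) for x in b]
    P=C[b[1]:b[3],b[0]:b[2]].reshape(-1,3); P=P[(P[:,2]>44)&(P[:,2]<100)]
    a=np.radians(11.6); L=(P[:,:2]-[597,233])@np.array([[np.cos(a),-np.sin(a)],[np.sin(a),np.cos(a)]])
    A=np.c_[L,np.ones(len(L))]; k=np.linalg.lstsq(A,P[:,2],rcond=None)[0]; print(n,k,L.min(0),L.max(0))
    for lo in range(-50,50,10):
        m=(L[:,0]>lo)&(L[:,0]<lo+10); print(lo,m.sum(),P[m,2].mean() if m.any() else 0, L[m,1].mean() if m.any() else 0)
```

```text
scene [-7.41645308e-01  1.96697520e-02  6.80950443e+01] [-30.5326877  -33.97352859] [20.47819875 32.1570636 ]
-50 0 0 0
-40 2 89.35244522073646 -8.429692853746586
-30 24 87.87724008912578 -1.7830355719524356
-20 18 77.32789494811769 -5.146953247515669
-10 16 75.41223890466868 -5.482747309030404
0 7 66.80044604095794 -11.54805935508593
10 3 53.7723860813251 -27.77947748750813
20 1 47.159697574940196 -31.08768629039272
30 0 0 0
40 0 0 0
top [-0.69011647 -0.07273807 68.46999616] [-78.88306024 -33.54298405] [37.64708995 83.38316516]
-50 0 0 0
-40 5 89.87952013121044 3.524348335304751
-30 36 87.25519360988781 -3.0311157958644417
-20 37 80.10678377304205 -5.259417420179842
-10 29 75.92522879055944 -7.88904497173031
0 19 68.46491049201958 -8.86479645986356
10 20 54.36927660830003 -12.218260767010547
20 17 47.636989465279704 -9.09635872111177
30 1 44.468007342526334 -19.366794597927168
40 0 0 0
```

View pics/topc.png

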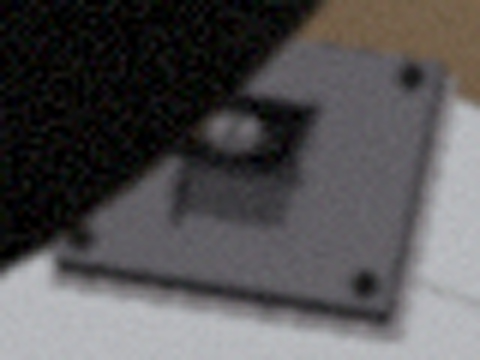

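The cover faces as expected: scale x is at about 11.6°, the hinge is on the far side and the angle is about 0.65 rad. I'll move above the cover with the jaws shut.

Call:
jog_arm(series="-1 -0.55 0 0 -1;-1 -0.55 0 0 -1;-1 -0.55 0 0 -1;-1 -0.55 0 0 -1;-1 -0.55 0 0 -1;-1 -0.55 0 0 -1;-1 -0.55 0 0 -1;-1 -0.55 0 0 -1;-1 -0.55 0 0 -1;-1 -0.55 0 0 -1")

```text
time_s: 1.15
position: [389.2, 416.3, 222.3]
ee_rot: [-0.0, 0.147, 0.989, -0.0]
ft_force: [-0.0, -1.1, -0.1]
width: 0.173
grasp_force: 0.0
```

Call:
jog_arm(series="-1 -0.55 0 0 -1;-1 -0.55 0 0 -1;-1 -0.55 0 0 -1;-1 -0.55 0 0 -1;-1 -0.55 0 0 -1;-1 -0.55 0 0 -1;-1 -0.55 0 0 -1;-1 -0.55 0 0 -1;-1 -0.55 0 0 -1;-1 -0.55 0 0 -1")

```text
time_s: 2.15
position: [588.2, 212.1, 222.3]
ee_rot: [-0.0, 0.147, 0.989, -0.0]
ft_force: [0.8, -0.1, 0.5]
width: 0.005
grasp_force: 0.0
```

Call:
jog_arm(series="0 0 0.3 1 -1;0 0 0.3 1 -1;0 0 0.3 1 -1;0 0 0.3 1 -1;0 0 0.3 1 -1;0 0 0.3 1 -1;0 0 0.3 1 -1;0 0 0.3 1 -1;0 0 0.3 1 -1;0 0 0.3 1 -1")

```text
time_s: 3.15
position: [587.3, 212.9, 146.9]
ee_rot: [-0.0, 0.553, 0.833, -0.0]
ft_force: [0.7, 0.6, 0.8]
width: 0.006
grasp_force: 0.0
```

```bash
cat > g.py <<'E'
# usage: g.py x y z toolY_deg : prints needed tool-axis shift (units of 25 mm) and spin (units of 5 deg)
import sys
from h import *
def go(x,y,z,a=None):
    from scipy.spatial.transform import Rotation as R
    s=manip.sense(); q=s["ee_rot"]; M=R.from_quat([q[1],q[2],q[3],q[0]]).as_matrix()
    ya=np.degrees(np.arctan2(M[1,1],M[0,1])); d=M.T@(np.array([x,y,z])-s["position"])
    print("t",round(float(s["time_s"]),2),"pos",np.round(s["position"],1),"toolY",round(ya,2),"tilt",np.round(M[:,2],3),"F",np.round(s["ft_force"],1),"w",round(float(s["width"]),3),"g",round(float(s["grasp_force"]),1),"j7",np.round(s["joints"][6],2))
    print("shift/25",np.round(d/25,2),"spin/5", None if a is None else round(((ya-a+180)%360-180)/5,2))
if __name__=="__main__": go(*map(float,sys.argv[1:]))
E
python3 g.py 590 206 110 11.6
```

```text
t 3.15 pos [587.3 212.9 146.9] toolY 22.85 tilt [-0.001 -0.    -1.   ] F [0.7 0.6 0.8] w 0.006 g 0.0 j7 0.11
shift/25 [-0.3  -0.01  1.48] spin/5 2.25
```

Call:
jog_arm(series="-0.15 0 0 1 -1;-0.15 0 0.5 1 -1;0 0 0.5 0.25 -1;0 0 0.5 0 -1;0 0 0.5 0 -1;0 0 0.5 0 -1;0 0 0.5 0 -1;0 0 0.5 0 -1;0 0 0.4 0 -1;0 0 0.3 0 -1")

```text
time_s: 4.15
position: [589.8, 205.9, 41.4]
ee_rot: [-0.0, 0.631, 0.776, -0.0]
ft_force: [-0.3, -0.5, 2.1]
width: 0.006
grasp_force: 0.7
```

Call:
jog_arm(series="0 0 0.2 0 -1;0 0 0.2 0 -1;0 0 0.2 0 -1;0 0 0.1 0 -1;0 0 0.05 0 -1;0 0 0 0 -1;0 0 0 0 -1;0 0 0 0 -1;0 0 0 0 -1;0 0 0 0 -1")

```text
time_s: 5.15
position: [590.3, 205.9, 33.7]
ee_rot: [-0.002, 0.631, 0.776, 0.001]
ft_force: [-24.4, -7.8, 57.5]
width: 0.004
grasp_force: 28.6
```

```bash
python3 g.py 590 206 33 11.6
```

```text
t 5.15 pos [590.3 205.9  33.7] toolY 11.78 tilt [-0.002  0.003 -1.   ] F [-24.4  -7.8  57.5] w 0.004 g 28.6 j7 -0.02
shift/25 [ 0.   -0.01  0.03] spin/5 0.04
```

Call:
jog_arm(series="0 0 -0.3 0 -1;0 0 -0.5 0 -1;0 0 -1 0 -1;0 0 -1 0 -1;0 0 -1 0 -1;0 0 -1 0 -1;0 0 -0.5 0 -1;0 0 0 0 -1;0 0 0 0 -1;0 0 0 0 -1")

```text
time_s: 6.15
position: [589.3, 205.7, 154.5]
ee_rot: [-0.001, 0.631, 0.776, -0.001]
ft_force: [0.3, -0.0, 0.2]
width: 0.001
grasp_force: 0.0
```

Run:
```python
from h import *
d=grab("wrist"); save(d,"w1.png",1.5); C=cloud(d)
w=np.array(d["world_to_cam"])
for p in [(578.4,229.2,42),(637,241,34)]:
    q=w@[*p,1]; print(q[0]/q[2]*d["fx"]+d["cx"],q[1]/q[2]*d["fy"]+d["cy"])
```

```text
250.4115501394373 167.2967301467378
312.92102547939834 165.98506342608997
```

View pics/w1.png

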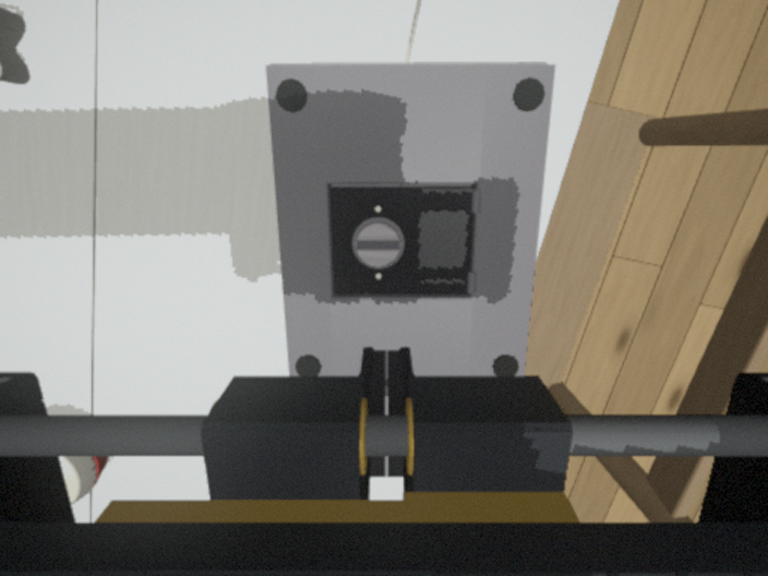

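The cover lies flush in its bay. The fastener disc is at (378,244) with its slot almost horizontal, and the dots are at (377,209) and (378,277). Next I'll measure the disc's centre and the slot angle.

```bash
cat > slot.py <<'E'
from h import *
def slot(d,box):
    x0,y0,x1,y1=box; g=cv2.cvtColor(d["pixels"],cv2.COLOR_RGB2GRAY)[y0:y1,x0:x1]
    K=6; G=cv2.resize(g,None,fx=K,fy=K,interpolation=cv2.INTER_CUBIC)
    px=lambda p:((p[0]+.5)/K-.5+x0,(p[1]+.5)/K-.5+y0)
    t,m=cv2.threshold(G,0,255,cv2.THRESH_OTSU)
    cs=[c for c in cv2.findContours(m,cv2.RETR_EXTERNAL,cv2.CHAIN_APPROX_NONE)[0]]
    for c in sorted(cs,key=cv2.contourArea)[::-1][:5]: print("blob",round(cv2.contourArea(c)),np.round(plane(d,*px(cv2.minEnclosingCircle(c)[0]),34),1))
    c=np.vstack([c for c in cs if cv2.contourArea(c)>600])
    e=cv2.fitEllipse(cv2.convexHull(c)); cen=plane(d,*px(e[0]),42.5); print("disc",np.round(cen,1),"axes",np.array(e[1])/K, "mm/px",np.linalg.norm(plane(d,px(e[0])[0]+1,px(e[0])[1],42.5)-cen))
    M=np.zeros_like(G); cv2.ellipse(M,(e[0],(e[1][0]*.8,e[1][1]*.8),e[2]),255,-1)
    v=G[M>0]; tt,_=cv2.threshold(v,0,255,cv2.THRESH_OTSU); S=((G<tt)&(M>0)).astype(np.uint8)
    cc=max(cv2.findContours(S,cv2.RETR_EXTERNAL,cv2.CHAIN_APPROX_NONE)[0],key=cv2.contourArea)
    vx,vy,ux,uy=cv2.fitLine(cc,cv2.DIST_L2,0,.01,.01).ravel()
    a=plane(d,*px((ux-50*vx,uy-50*vy)),42.5);b=plane(d,*px((ux+50*vx,uy+50*vy)),42.5)
    print("slot ang",np.degrees(np.arctan2(*(b-a)[1::-1])),"mid",np.round(plane(d,*px((ux,uy)),42.5),1))
E
python3 - <<'E'
from slot import *
d=load("wrist"); slot(d,(228,134,276,192))
C=cloud(d); m=abs(C[...,2]-34)<4; m[:, :170]=0; m[245:]=0; m[:,380:]=0
r=cv2.minAreaRect(C[m][:,:2].astype(np.float32)); print(r,C[m][:,2].mean())
E
python3 g.py 514.5 -224.6 150 79.7
```

```text
blob 32839 [578.7 233.2  34. ]
blob 720 [574.2 254.1  34. ]
blob 644 [583.2 211.9  34. ]
disc [578.4 235.1  42.5] axes [32.94012451 48.840271  ] mm/px 0.9261953880831609
slot ang 11.85295217655433 mid [578.7 233.7  42.5]
((596.0392456054688, 244.498046875), (164.7052764892578, 189.79641723632812), 11.869802474975586) 35.119807183089826
t 6.2 pos [589.4 205.7 154.5] toolY 11.8 tilt [-0.002 -0.001 -1.   ] F [-0.1  0.4 -0.4] w 0.005 g 0.0 j7 -0.07
shift/25 [-16.23  -6.45   0.21] spin/5 -13.58
```

The slot is at about (578.7, 233.2), at 11.9°, and the fastener is at 0. Moving to the stand.

Call:
jog_arm(series="-0.95 -0.38 0 0 -1;-0.95 -0.38 0 0 -1;-0.95 -0.38 0 0 -1;-0.95 -0.38 0 0 -1;-0.95 -0.38 0 0 -1;-0.95 -0.38 0 0 -1;-0.95 -0.38 0 0 -1;-0.95 -0.38 0 0 -1;-0.95 -0.38 0 0 -1;-0.95 -0.38 0 0 -1")

```text
time_s: 7.2
position: [545.0, -46.9, 155.3]
ee_rot: [-0.001, 0.631, 0.776, -0.001]
ft_force: [-0.1, 0.3, 0.4]
width: 0.006
grasp_force: 0.0
```

Call:
jog_arm(series="-0.95 -0.38 0 0 0;-0.95 -0.38 0 0 0;-0.95 -0.38 0 0 0;-0.95 -0.38 0 0 0;-0.95 -0.38 0 0 0;-0.95 -0.38 0 0 0;-0.95 -0.38 0 0 0;0 0 0 -1 0;0 0 0 -1 0;0 0 0 -1 0")

```text
time_s: 8.2
position: [514.1, -222.4, 155.2]
ee_rot: [-0.001, 0.523, 0.852, -0.0]
ft_force: [0.1, -1.0, -0.4]
width: 0.501
grasp_force: 0.0
```

Call:
jog_arm(series="0 0 0 -1 0;0 0 0 -1 0;0 0 0 -1 0;0 0 0 -1 0;0 0 0 -1 0;0 0 0 -1 0;0 0 0 -1 0;0 0 0 -1 0;0 0 0 -1 0;0 0 0 -1 0")

```text
time_s: 9.2
position: [514.2, -222.0, 155.2]
ee_rot: [-0.001, 0.113, 0.994, 0.0]
ft_force: [0.6, 0.9, -0.3]
width: 0.503
grasp_force: 0.0
```

```bash
python3 - <<'E'
from h import *
d=grab("wrist"); save(d,"w2.png",1.5); C=cloud(d)
hsv=cv2.cvtColor(d["pixels"],cv2.COLOR_RGB2HSV)
m=abs(C[...,2]-26)<3; n,l,st,ce=cv2.connectedComponentsWithStats(m.astype(np.uint8))
for i in range(1,n):
    if st[i,4]>800:
        p=C[l==i]; print(st[i],cv2.minAreaRect(p[:,:2].astype(np.float32)),p[:,2].mean())
m=(C[...,2]>72)&(C[...,2]<112)&(d["range_z"]>0)&(d["range_z"]>150); n,l,st,ce=cv2.connectedComponentsWithStats(m.astype(np.uint8))
for i in range(1,n):
    if st[i,4]>30:
        p=C[l==i]; print("hi",st[i],p.mean(0),p[:,2].max(),cv2.minAreaRect(p[:,:2].astype(np.float32)))
E
python3 g.py 514.5 -224.6 150 79.7
```

```text
[ 213  156   86   65 4141] ((515.6749877929688, -222.40133666992188), (83.90614318847656, 64.78254699707031), 79.55734252929688) 27.156480484388762
hi [ 209   39   55   54 1547] [ 407.06409071 -211.73562472   90.63918531] 94.58001238327648 ((406.5684509277344, -212.21566772460938), (17.272186279296875, 41.33727264404297), 24.365442276000977)
hi [252 185  14  37 493] [ 512.34502256 -220.02149652   82.30391199] 84.95025025342784 ((513.6341552734375, -220.23646545410156), (11.085275650024414, 29.089235305786133), 76.85647583007812)
hi [107 218  50  32 939] [ 515.45436757 -333.58756801   85.99825508] 93.89489834444225 ((522.0307006835938, -335.1596374511719), (38.77557373046875, 16.57146453857422), 23.293317794799805)
hi [ 40 304  27  44 713] [ 578.10548197 -423.70981623   97.26635187] 100.9375004002438 ((581.48486328125, -424.00433349609375), (40.48225021362305, 26.58050537109375), 12.908201217651367)
t 9.25 pos [ 514.2 -222.1  155.2] toolY 77.19 tilt [-0.002  0.    -1.   ] F [-0.5  0.5 -1.2] w 0.502 g 0.0 j7 1.8
shift/25 [-0.03 -0.1   0.21] spin/5 -0.5
```

View pics/w2.png

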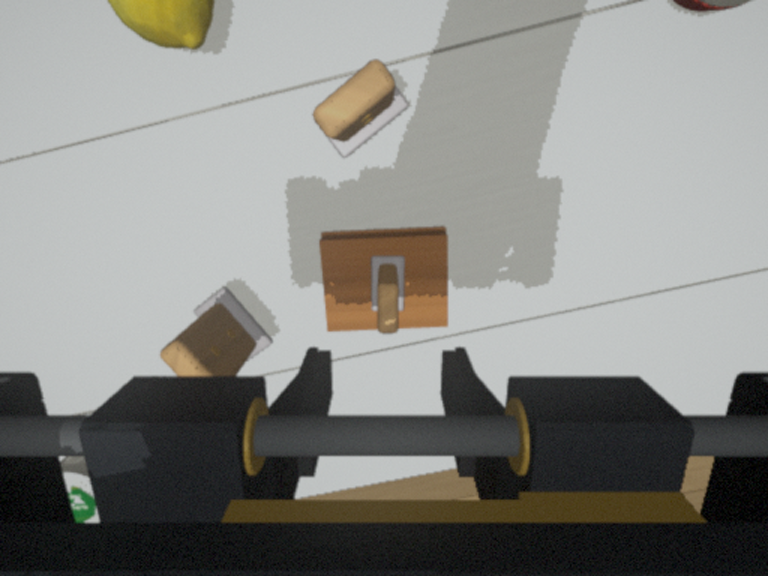

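The wrist view shows the stand centred at (385,278) and the key handle at (388,300), aligned with the middle of the fingers (387). Both decoys are clear at (358,105) and (215,335). I'll descend and grip.

Call:
jog_arm(series="0 0 0.6 0 0;0 0 0.6 0 0;0 0 0.6 0 0;0 0 0.6 0 0;0 0 0.6 0 0;0 0 0.6 0 0;0 0 0.6 0 0;0 0 0.45 0 0;0 0 0 0 0;0 0 0 0 0")

```text
time_s: 10.25
position: [514.9, -222.4, 40.0]
ee_rot: [-0.0, 0.115, 0.993, -0.0]
ft_force: [-0.1, -0.1, 0.7]
width: 0.501
grasp_force: 0.0
```

Call:
jog_arm(series="0 0 0 0 -1;0 0 0 0 -1;0 0 0 0 -1;0 0 0 0 -1;0 0 0 0 -1;0 0 0 0 -1;0 0 0 0 -1;0 0 0 0 -1;0 0 0 0 -1;0 0 0 0 -1")

```text
time_s: 11.25
position: [514.9, -222.2, 40.3]
ee_rot: [0.0, 0.115, 0.993, 0.0]
ft_force: [0.9, 0.7, 1.6]
width: 0.138
grasp_force: 30.0
```

```bash
python3 g.py 514.5 -222 150 79.6
```

```text
t 11.25 pos [ 514.9 -222.2   40.3] toolY 76.81 tilt [ 0.  0. -1.] F [0.9 0.7 1.6] w 0.138 g 30.0 j7 1.86
shift/25 [ 0.02  0.   -4.39] spin/5 -0.56
```

Call:
jog_arm(series="0 0 -0.3 0 -1;0 0 -0.5 0 -1;0 0 -0.8 0 -1;0 0 -0.8 0 -1;0 0 -0.8 0 -1;0 0 -0.8 0 -1;0 0 -0.6 0 -1;0 0 0 0 -1;0.1 0.5 0 0 -1;0.1 0.8 0 0 -1")

```text
time_s: 12.25
position: [516.1, -189.5, 153.9]
ee_rot: [-0.001, 0.116, 0.993, -0.0]
ft_force: [-0.1, 0.8, -1.0]
width: 0.135
grasp_force: 30.0
```

Call:
jog_arm(series="0.1 0.9 0 0 -1;0.1 0.9 0 0 -1;0.1 0.9 0 0 -1;0.1 0.9 0 0 -1;0.1 0.9 0 0 -1;0.1 0.9 0 0 -1;0.1 0.9 0 0 -1;0.1 0.9 0 0 -1;0.1 0.9 0 0 -1;0.1 0.9 0 0 -1")

```text
time_s: 13.25
position: [543.0, 37.3, 153.5]
ee_rot: [-0.001, 0.114, 0.993, -0.0]
ft_force: [0.2, -0.4, -0.9]
width: 0.137
grasp_force: 30.0
```

Call:
jog_arm(series="0.08 0.9 0 0 -1;0.08 0.9 0 0 -1;0.08 0.9 0 0 -1;0.08 0.9 0 0 -1;0.08 0.9 0 0 -1;0.08 0.9 0 0 -1;0.08 0.9 0 0 -1;0.08 0.9 0 0 -1;0 0.5 0 -1 -1;0 0.3 0 -1 -1")

```text
time_s: 14.25
position: [571.9, 236.4, 153.0]
ee_rot: [-0.002, 0.025, 1.0, -0.0]
ft_force: [0.4, 0.4, -0.5]
width: 0.135
grasp_force: 30.0
```

```bash
python3 g.py 578.7 233.2 140 101.9
```

```text
t 14.25 pos [571.9 236.4 153. ] toolY 87.17 tilt [-0.003 -0.001 -1.   ] F [ 0.4  0.4 -0.5] w 0.135 g 30.0 j7 1.14
shift/25 [-0.28 -0.11  0.52] spin/5 -2.95
```

Call:
jog_arm(series="-0.15 -0.05 0 -1 -1;-0.15 -0.05 0 -1 -1;0 0 0 -0.95 -1;0 0 0 0 -1;0 0 0 0 -1;0 0 0 0 -1;0 0 0 0 -1;0 0 0 0 -1;0 0 0 0 -1;0 0 0 0 -1")

```text
time_s: 15.25
position: [581.3, 231.2, 155.1]
ee_rot: [0.0, -0.101, 0.995, 0.0]
ft_force: [0.3, -0.7, -0.3]
width: 0.133
grasp_force: 30.0
```

```bash
python3 g.py 578.7 233.2 140 101.9
python3 - <<'E'
from h import *
d=grab("wrist"); save(d,"w3.png",3,(150,70,400,260))
w=np.array(d["world_to_cam"])
for p in [(578.7,233.2,42),(583.2,211.9,34),(574.2,254.1,34)]:
    q=w@[*p,1]; print(q[0]/q[2]*d["fx"]+d["cx"],q[1]/q[2]*d["fy"]+d["cy"])
E
```

```text
t 15.25 pos [581.3 231.2 155.1] toolY 101.54 tilt [ 0.  0. -1.] F [ 0.3 -0.7 -0.3] w 0.133 g 30.0 j7 1.4
shift/25 [0.08 0.1  0.61] spin/5 -0.07
259.55513929306505 189.67222311947114
237.36556325516813 187.54144885382743
281.23155058639094 187.14816016312076
```

View pics/w3.png

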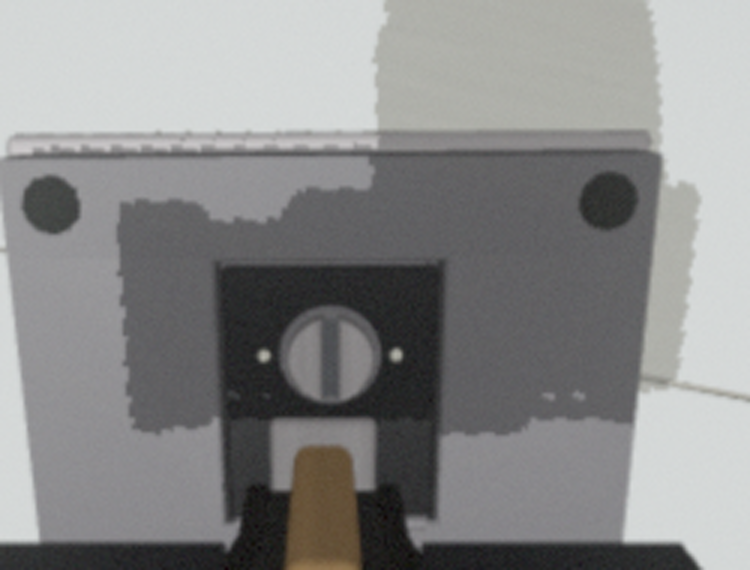

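The slot is at (330,354) in the crop, running vertically. The collar is centred at column 323, and both dots are at row 355. I'll check the camera's sideways bias against the known tool position.

```bash
python3 - <<'E'
from h import *
d=load("wrist"); w=np.array(d["world_to_cam"])
q=w@[581.3,231.2,145,1]; print("collar pred",q[0]/q[2]*d["fx"]+d["cx"],q[1]/q[2]*d["fy"]+d["cy"],"seen 257.8")
print("slot",plane(d,260.2,188.1,42.5),"dots",plane(d,238.2,188.4,34),plane(d,282.4,188.4,34))
from slot import slot
slot(d,(241,170,279,206))
E
python3 g.py 578.7 233.7 85 101.9
```

```text
collar pred 256.86591175272395 238.63934040289033 seen 257.8
slot [576.9023425  233.45450965  42.5       ] dots [583.90073917 212.86316575  34.        ] [575.21938913 255.51354049  34.        ]
blob 30118 [579.3 233.5  34. ]
disc [576.6 232.8  42.5] axes [32.34275309 33.43401591] mm/px 0.9546202287954821
slot ang 12.061821903026262 mid [573.5 232.   42.5]
t 15.3 pos [581.3 231.1 155.1] toolY 101.54 tilt [ 0.  0. -1.] F [ 1.1  1.  -1. ] w 0.138 g 30.0 j7 1.4
shift/25 [0.08 0.12 2.81] spin/5 -0.07
```

Call:
jog_arm(series="0.11 0.1 0.3 -0.07 -1;0 0 0.6 0 -1;0 0 0.6 0 -1;0 0 0.6 0 -1;0 0 0.6 0 -1;0 0 0.3 0 -1;0 0 0.2 0 -1;0 0 0 0 -1;0 0 0 0 -1;0 0 0 0 -1")

```text
time_s: 16.3
position: [578.7, 233.3, 76.0]
ee_rot: [0.001, -0.104, 0.995, 0.0]
ft_force: [1.0, -0.1, -1.8]
width: 0.138
grasp_force: 30.0
```

```bash
python3 g.py 578 233 61.5 101.9
```

```text
t 16.3 pos [578.7 233.3  76. ] toolY 101.9 tilt [ 0.001  0.001 -1.   ] F [ 1.  -0.1 -1.8] w 0.138 g 30.0 j7 1.41
shift/25 [ 0.03 -0.01  0.58] spin/5 -0.0
```

Call:
jog_arm(series="0.03 0 0.15 0 -1;0 0 0.12 0 -1;0 0 0.1 0 -1;0 0 0.1 0 -1;0 0 0.05 0 -1;0 0 0.05 0 -1;0 0 0.03 0 -1;0 0 0 0 -1;0 0 0 0 -1;0 0 0 0 -1")

```text
time_s: 17.3
position: [577.3, 232.9, 61.0]
ee_rot: [-0.0, -0.104, 0.995, 0.0]
ft_force: [-3.3, -0.7, 4.6]
width: 0.132
grasp_force: 30.0
```

```bash
python3 g.py 578 233 61.5 101.9
```

```text
t 17.3 pos [577.3 232.9  61. ] toolY 101.9 tilt [-0.  0. -1.] F [-3.3 -0.7  4.6] w 0.132 g 30.0 j7 1.42
shift/25 [-0.03 -0.   -0.02] spin/5 0.0
```

The blade is seated: z is 61.0 against 61.3 predicted. Turning clockwise.

Call:
jog_arm(series="0 0 0 0.5 -1;0 0 0 0.8 -1;0 0 0 0.8 -1;0 0 0 0.8 -1;0 0 0 0.8 -1;0 0 0 0.8 -1;0 0 0 0.8 -1;0 0 0 0.8 -1;0 0 0 0.8 -1;0 0 0 0.8 -1")

```text
time_s: 18.3
position: [577.9, 232.8, 61.1]
ee_rot: [0.001, 0.231, 0.973, 0.0]
ft_force: [-1.7, -1.4, 5.1]
width: 0.137
grasp_force: 30.0
```

Call:
jog_arm(series="0 0 0 0.8 -1;0 0 0 0.8 -1;0 0 0 0.8 -1;0 0 0 0.8 -1;0 0 0 0.8 -1;0 0 0 0.8 -1;0 0 0 0.8 -1;0 0 0 0.8 -1;0 0 0 0.8 -1;0 0 0 0.8 -1")

```text
time_s: 19.3
position: [577.9, 232.9, 61.1]
ee_rot: [0.0, 0.55, 0.835, 0.0]
ft_force: [-1.4, -1.3, 4.9]
width: 0.134
grasp_force: 30.0
```

```bash
python3 g.py 578 233 61.5 16; python3 -c "
from h import *
print(np.round(manip.sense()['ft_torque'],3))"
```

```text
t 19.3 pos [577.9 232.9  61.1] toolY 23.25 tilt [ 0.001  0.    -1.   ] F [-1.4 -1.3  4.9] w 0.134 g 30.0 j7 0.13
shift/25 [ 0.    0.01 -0.02] spin/5 1.45
[-0.376  0.449  0.023]
```

Call:
jog_arm(series="0 0 0 0.4 -1;0 0 0 0.4 -1;0 0 0 0.4 -1;0 0 0 0.4 -1;0 0 0 0.4 -1;0 0 0 0.4 -1;0 0 0 0.4 -1;0 0 0 0 -1;0 0 0 0 -1;0 0 0 0 -1")

```text
time_s: 20.3
position: [577.9, 232.9, 61.0]
ee_rot: [0.0, 0.646, 0.763, 0.001]
ft_force: [-1.6, -0.4, 5.3]
width: 0.134
grasp_force: 30.0
```

```bash
python3 g.py 578 233 61.5 16; python3 -c "
from h import *
print(np.round(manip.sense()['ft_torque'],3))"
```

```text
t 20.3 pos [577.9 232.9  61. ] toolY 9.45 tilt [ 0.001  0.    -1.   ] F [-1.6 -0.4  5.3] w 0.134 g 30.0 j7 -0.1
shift/25 [ 0.    0.01 -0.02] spin/5 -1.31
[-0.331  0.407  0.104]
```

Call:
jog_arm(series="0 0 0 0.4 -1;0 0 0 0.4 -1;0 0 0 0 -1;0 0 0 0 -1;0 0 0 0 -1;0 0 0 0 -1;0 0 0 0 -1;0 0 0 0 -1;0 0 0 0 -1;0 0 0 0 -1")

```text
time_s: 21.3
position: [577.8, 233.0, 61.0]
ee_rot: [0.0, 0.673, 0.74, 0.0]
ft_force: [-1.6, -0.9, 5.4]
width: 0.134
grasp_force: 30.0
```

```bash
python3 g.py 578 233 61.5 16; python3 -c "
from h import *
print(np.round(manip.sense()['ft_torque'],3))"
```

```text
t 21.3 pos [577.8 233.   61. ] toolY 5.46 tilt [ 0.001  0.    -1.   ] F [-1.6 -0.9  5.4] w 0.134 g 30.0 j7 -0.16
shift/25 [ 0.    0.01 -0.02] spin/5 -2.11
[-0.367  0.483  0.12 ]
```

Call:
jog_arm(series="0 0 0 -0.6 -1;0 0 0 -0.6 -1;0 0 -0.2 0 -1;0 0 -0.2 0 -1;0 0 -0.4 0 -1;0 0 -0.8 0 -1;0 0 -0.8 0 -1;0 0 -0.8 0 -1;0 0 -0.6 0 -1;0 0 0 0 -1")

```text
time_s: 22.3
position: [578.9, 233.5, 158.0]
ee_rot: [0.001, 0.633, 0.774, 0.002]
ft_force: [0.6, 0.0, -0.9]
width: 0.14
grasp_force: 30.0
```

```bash
python3 - <<'E'
from slot import *
d=grab("wrist"); save(d,"w4.png",3,(150,70,400,260))
slot(d,(241,170,279,206))
E
python3 g.py 514.9 -222.2 155 76.8
```

```text
blob 27970 [578.6 232.4  34. ]
blob 264 [574.4 253.5  34. ]
disc [578.3 234.9  42.5] axes [32.16255442 32.67121633] mm/px 0.9671352144405603
slot ang -74.31846294448636 mid [577.5 238.6  42.5]
t 22.35 pos [577.9 233.2 156.2] toolY 11.4 tilt [ 0.002  0.001 -1.   ] F [-0.3 -0.  -0.9] w 0.136 g 30.0 j7 -0.1
shift/25 [-17.36  -6.07   0.02] spin/5 -13.08
```

View pics/w4.png

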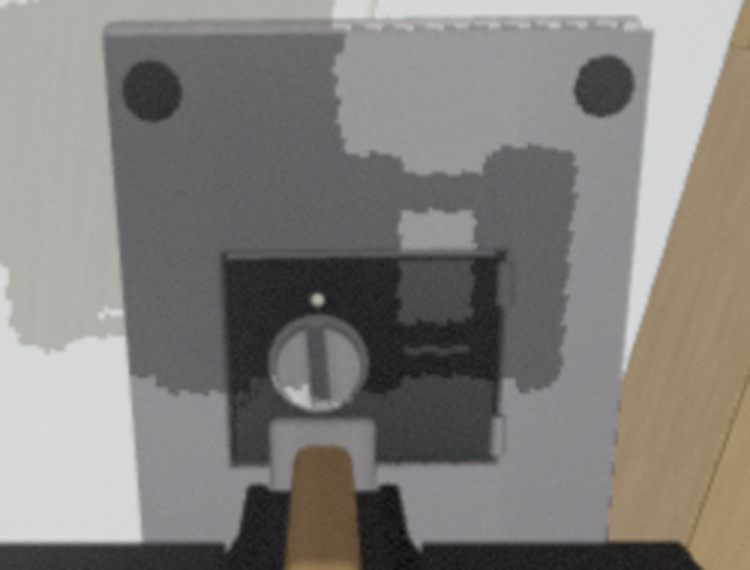

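The slot now runs across the cover at -74.3°, 86° of turn, so it is at its stop. The cover is flush and the key hangs straight in the fingers. I'll carry it back to the stand.

Call:
jog_arm(series="-0.96 -0.34 0 0 -1;-0.96 -0.34 0 0 -1;-0.96 -0.34 0 0 -1;-0.96 -0.34 0 0 -1;-0.96 -0.34 0 0 -1;-0.96 -0.34 0 0 -1;-0.96 -0.34 0 0 -1;-0.96 -0.34 0 0 -1;-0.96 -0.34 0 0 -1;-0.96 -0.34 0 0 -1")

```text
time_s: 23.35
position: [540.3, -20.1, 153.8]
ee_rot: [-0.001, 0.633, 0.774, -0.001]
ft_force: [-0.0, 0.3, 0.4]
width: 0.135
grasp_force: 30.0
```

Call:
jog_arm(series="-0.96 -0.34 0 0 -1;-0.96 -0.34 0 0 -1;-0.96 -0.34 0 0 -1;-0.96 -0.34 0 0 -1;-0.96 -0.34 0 0 -1;-0.96 -0.34 0 0 -1;-0.96 -0.34 0 0 -1;-0.96 -0.34 0 0 -1;0 0 0 -1 -1;0 0 0 -1 -1")

```text
time_s: 24.35
position: [511.5, -221.8, 153.7]
ee_rot: [-0.001, 0.563, 0.826, -0.001]
ft_force: [0.6, 0.3, -0.9]
width: 0.131
grasp_force: 30.0
```

Call:
jog_arm(series="0 0 0 -1 -1;0 0 0 -1 -1;0 0 0 -1 -1;0 0 0 -1 -1;0 0 0 -1 -1;0 0 0 -1 -1;0 0 0 -1 -1;0 0 0 -1 -1;0 0 0 -1 -1;0 0 0 -1 -1")

```text
time_s: 25.35
position: [511.9, -220.4, 153.6]
ee_rot: [-0.001, 0.16, 0.987, 0.0]
ft_force: [-0.2, -0.2, -1.4]
width: 0.135
grasp_force: 30.0
```

Call:
jog_arm(series="0 0 0 -1 -1;0 0 0 -0.3 -1;0 0 0 0 -1;0 0 0 0 -1;0 0 0 0 -1;0 0 0 0 -1;0 0 0 0 -1;0 0 0 0 -1;0 0 0 0 -1;0 0 0 0 -1")

```text
time_s: 26.35
position: [512.7, -220.8, 155.1]
ee_rot: [0.0, 0.105, 0.994, 0.0]
ft_force: [0.2, 1.0, -0.5]
width: 0.134
grasp_force: 30.0
```

```bash
python3 g.py 514.9 -222.2 70 78.5
```

```text
t 26.35 pos [ 512.7 -220.8  155.1] toolY 77.9 tilt [ 0.  0. -1.] F [ 0.2  1.  -0.5] w 0.134 g 30.0 j7 1.83
shift/25 [-0.1  -0.04  3.4 ] spin/5 -0.12
```

Call:
jog_arm(series="-0.1 -0.04 0.4 -0.1 -1;0 0 0.6 0 -1;0 0 0.6 0 -1;0 0 0.6 0 -1;0 0 0.6 0 -1;0 0 0.6 0 -1;0 0 0 0 -1;0 0 0 0 -1;0 0 0 0 -1;0 0 0 0 -1")

```text
time_s: 27.35
position: [515.7, -222.6, 70.9]
ee_rot: [0.001, 0.101, 0.995, -0.0]
ft_force: [0.3, 0.4, -0.6]
width: 0.137
grasp_force: 30.0
```

```bash
python3 g.py 514.9 -222.2 40.5 78.5
```

```text
t 27.35 pos [ 515.7 -222.6   70.9] toolY 78.41 tilt [ 0.002 -0.    -1.   ] F [ 0.3  0.4 -0.6] w 0.137 g 30.0 j7 1.89
shift/25 [0.04 0.01 1.22] spin/5 -0.02
```

Call:
jog_arm(series="0.02 0 0.2 0 -1;0 0 0.2 0 -1;0 0 0.2 0 -1;0 0 0.2 0 -1;0 0 0.2 0 -1;0 0 0.1 0 -1;0 0 0.08 0 -1;0 0 0.02 0 -1;0 0 0 0 -1;0 0 0 0 -1")

```text
time_s: 28.35
position: [514.6, -222.3, 40.3]
ee_rot: [0.0, 0.101, 0.995, 0.0]
ft_force: [-0.6, 0.7, 2.2]
width: 0.139
grasp_force: 30.0
```

```bash
python3 g.py 514.9 -222.2 40.5 78.5
```

```text
t 28.35 pos [ 514.6 -222.3   40.3] toolY 78.4 tilt [ 0.  0. -1.] F [-0.6  0.7  2.2] w 0.139 g 30.0 j7 1.92
shift/25 [-0.01  0.01 -0.01] spin/5 -0.02
```

The key is fully home: z is 40.3, the same as when I gripped it. I'll release it and lift straight up.

Call:
jog_arm(series="0 0 0 0 -0.4;0 0 0 0 -0.2;0 0 0 0 0;0 0 0 0 0;0 0 0 0 0;0 0 0 0 0;0 0 0 0 0;0 0 -0.2 0 0;0 0 -0.4 0 0;0 0 -0.6 0 0")

```text
time_s: 29.35
position: [514.1, -222.1, 70.6]
ee_rot: [-0.001, 0.101, 0.995, 0.0]
ft_force: [0.5, 0.0, 0.5]
width: 0.498
grasp_force: 0.0
```

Call:
jog_arm(series="0 0 -0.8 0 0;0 0 -0.8 0 0;0 0 -0.8 0 0;0 0 -0.8 0 0;0 0 -0.6 0 0;0 0 -0.4 0 0;0 0 0 0 0;0 0 0 0 0;0 0 0 0 0;0 0 0 0 0")

```text
time_s: 30.35
position: [513.9, -222.0, 174.1]
ee_rot: [-0.001, 0.101, 0.995, 0.0]
ft_force: [-0.1, 0.1, 0.2]
width: 0.503
grasp_force: 0.0
```

```bash
python3 g.py 514.9 -222.2 150 78.5
python3 - <<'E'
from h import *
d=grab("wrist"); save(d,"w5.png",3,(150,70,400,260)); C=cloud(d)
m=(C[...,2]>72)&(C[...,2]<112)&(d["range_z"]>0)&(d["range_z"]>150); n,l,st,ce=cv2.connectedComponentsWithStats(m.astype(np.uint8))
for i in range(1,n):
    if st[i,4]>30:
        p=C[l==i]; print("hi",st[i],p.mean(0),p[:,2].max(),cv2.minAreaRect(p[:,:2].astype(np.float32)))
E
```

```text
t 30.35 pos [ 513.9 -222.   174.1] toolY 78.4 tilt [-0.002  0.    -1.   ] F [-0.1  0.1  0.2] w 0.503 g 0.0 j7 1.83
shift/25 [-0.04  0.    0.96] spin/5 -0.02
hi [ 216   44   51   49 1293] [ 407.02146543 -211.8303105    90.751154  ] 93.99475428891304 ((406.67010498046875, -212.338134765625), (17.017988204956055, 41.40045928955078), 23.986682891845703)
hi [251 180  14  34 448] [ 511.76046579 -220.88030577   82.16524709] 85.01326030270809 ((512.9857177734375, -220.99331665039062), (11.765450477600098, 28.947298049926758), 78.21737670898438)
hi [ 116  209   46   41 1106] [ 520.26239533 -332.47044624   87.37779671] 93.81443116521805 ((523.2787475585938, -334.9632568359375), (41.23817443847656, 16.93284034729004), 22.31410026550293)
hi [ 40 304  24  32 506] [ 586.65445455 -436.77347622   99.38058855] 101.1548152651109 ((587.8178100585938, -437.2459716796875), (17.10613441467285, 38.154502868652344), 78.14704895019531)
```

View pics/w5.png

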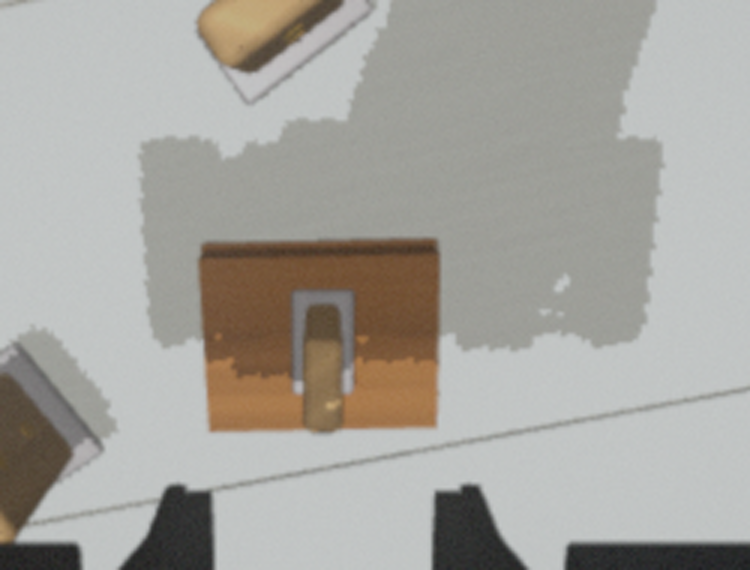

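The key stands upright in the stand: collar at (323,343) flat on the top, handle top at 82 mm. It is released and the gripper is clear. Handing in.

```bash
python3 -c "
from cell import manip
print(manip.sign_off())"
```

```text
the job is handed in; nothing more can be done
None
```

The job is handed in: the cover is shut, the fastener is at its clockwise stop (about 86° turned), and the key is back upright and fully home in the stand; the sign-off returned no verdict.

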